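# Switch the vial sorter over to the empty tray

### The job

Working only with fingertip pushes and presses, first push the empty, pulled-out catch tray along its rails until it is fully home against the stop under the open chute. Then press down the raised end of the seesaw gate to rock it fully over its pivot, so that the three waiting vials roll down the open chute and end up lying in the tray, with the gate left rocked over and the tray left home. Do not touch the vials, do not lift or tip the tray, and leave the jar, the label roll and the scanner where they are.

Things in the scene. Friction and masses are not known exactly. Their poses are not given: they have to be found in the camera images.
- sorter: Vial sorter fixed to the desk: grey pivot stand (cheeks at x = +-45 mm, 94 mm high) with a seesaw gate, a steel chute at each end and a tray place below each. Origin: on the desk below the gate's middle. x: away from the robot, along the tray rails; y: along gate and chutes; z up. The -y chute is open; the +y chute is shuttered and its fixed tray is already full of vials.
- stop_face (a point): Middle of the near face of the tray bay's end stop (30 mm high), at x 50, y -210, z 15 mm in the sorter's frame, same axes. The bay's two rails run along x from x = -155 to 60 mm, 14 mm high, inner faces at y = -149 and -271 mm. With the tray against the stop, the tray's centre is at x = 0, y = -210 mm in the sorter's frame.
- chute_mouth (a point): Lower end of the open chute's floor, at x 0, y -172, z 55 mm in the sorter's frame. The chute is 72 mm wide, with side walls 22 mm high, floor underside 51 mm above the desk at the mouth; it rises to a floor height of 69 mm at y = -94 mm, next to the gate. The vials drop from it into the tray.
- shutter (a point): Middle of the top edge of the upright steel shutter plate that closes the +y chute, 125 mm above the desk, at y = 93 mm in the sorter's frame. The vials lean against it.
- tray: Empty open grey catch tray, loose on the desk between the rails: 100 mm (x) by 116 mm (y), walls 3 mm thick, 40 mm high (62 mm on the -y side), about 0.35 kg; slides with a few newtons. Origin: centre of its underside, axes about as the sorter's. Starts 70 to 120 mm short of home, towards -x. Push its near wall (outer face at x = -50 mm) towards +x.
- gate (a joint): Seesaw gate angle (rad) about a pivot along the sorter's x axis, 82 mm above its origin. 0: +y end down (start); 0.16: level; 0.32: fully over, -y end down at its end stop, leading into the open chute. An aluminium trough 180 mm long (y), 72 mm wide, inner walls 16 mm high. It stays at any angle where it is left; pressing a tab takes about 1 to 2 N.
- raised_tab (a point): Middle of the top face of the press tab at the gate's -y end, raised at the start; moves with the gate. Tab 38 mm (x) by 36 mm (y), 4 mm thick, at the gate's rim, sticking out on its near (-x) side, 70 mm from the pivot and 54 mm from the gate's middle line. Top 115 mm above the desk at the start, 93 mm when fully over; only air below it. A twin tab is at the +y end.
- vial1: Capped clear specimen vial (the one against the shutter), a cylinder 24 mm across and 60 mm long, about 25 g, with a red cap and a plain paper band, lying across the gate on its +y half; the first lies against the shutter. Origin: its centre; x axis along its length.
- vial2: Capped clear specimen vial (the middle one), a cylinder 24 mm across and 60 mm long, about 25 g, with a red cap and a plain paper band, lying across the gate on its +y half; the first lies against the shutter. Origin: its centre; x axis along its length.
- vial3: Capped clear specimen vial (the one nearest the pivot), a cylinder 24 mm across and 60 mm long, about 25 g, with a red cap and a plain paper band, lying across the gate on its +y half; the first lies against the shutter. Origin: its centre; x axis along its length.
- jar: Bystander: loose specimen jar, 54 mm across, 68 mm high, standing on the near side of the gate. Origin: centre of its underside, z up.
- label_roll: Bystander: loose roll of labels lying flat, 72 mm across, hole 38 mm, 32 mm high, beyond the gate. Origin: centre of its underside, z up.
- scanner: Bystander: loose black hand scanner on a round stand, 120 mm high, head 85 mm long, beyond the gate. Origin: centre of its underside, z up.
Things that resemble listed ones, but are neither listed nor needed, are in the scene too. What is shaped like the vial2 but pink or purple is not meant.

How it is judged:
By the outcome, as a careful person would: the job done as asked, in the order asked, and still so for the second after the job is handed in, with the robot touching nothing.
It also fails if it takes over 43 s, if anything falls off the work surface, if the arm or the gripper's body presses on something with over 40 N, if the wrist force passes 120 N, or if a joint passes its speed limit or range.

### The arm

A 6-joint arm with a two-finger parallel gripper is mounted at the origin on the work surface. World frame = base frame: x ahead of the robot, y to its left, z up, the work surface at z = 0. Lengths are in mm, angles in rad, forces in N, time in s.
With the tool pointing down it reaches from about 275 to 1000 mm from the base axis. Payload 8.4 kg.
Tool frame: the origin (TCP) lies midway between the tips of the shut fingers; the grasp point (between the pads) lies 19 mm behind it; z points along the fingers, y is the line along which they close (so a half turn about z gives the same grasp; the last joint's range is limited). The gripper opens to 85 mm and grips with 20 to 120 N. Pads are 22 mm wide; open, the fingers measure 114 mm over their backs; the gripper's body (76 mm by 85 mm) begins 54 mm behind the grasp point. The pads swing forward as they close: fully open they stand 13 mm farther back than shut.
Start: joints at [1.207, 0.353, 1.633, -0, 1.155, -0.002], TCP at [221.223, 584.541, 231.281] pointing down, gripper open.
Joint ranges: [-2.63, 2.63], [-0.92, 2.1], [0.06, 2.66], [-1.3, 4.44], [0, 2.69], [-3.02, 3.02]. Speed limits (rad/s): [2.22, 2.22, 2.79, 3.14, 3.14, 3.14].

### API

Orientations are given as [roll, pitch, yaw] about the fixed x, y, z axes, in that order (R = Rz(yaw) Ry(pitch) Rx(roll)).
In Python, from rig import r gives the robot as it stands.
- The arm moves only by the shell command python3 -m inch 'ROWS' [OPENING] [FORCE]. ROWS is JSON, a list that holds one entry, the list of rows, each a list of 6 numbers: the shift along the tool's x, y, z scaled (see below), then the turn, a rotation vector about the tool's x, y, z scaled (see below). In form: [[[tx, ty, tz, wx, wy, wz], ...]]. A call has 1 to 8 rows; each row is the pose to reach, as a shift and turn from the pose commanded when the call began, along the tool's axes at that moment, turning the shorter way round; what a row does not reach only later rows make up. The controller multiplies each number of a shift by 20 cm and each number of a turn by pi rad. A row lasts 1/12 s, in which the tool goes at most 41.7 mm and 7.16 degrees, less where a joint would pass 70% of its speed; a pose out of reach is approached as far as the arm can. A call with a number of a shift or a turn outside -1 to 1 is refused whole. A call with a gripper value outside its range is refused whole. OPENING is the gripper's target within -1 to 1 (fully open at 1, half-way at 0, shut at -1), set as the call begins (- or left out, the last holds). The fingers move at their own pace and stop on an object; FORCE is the grip in N (left out, the last holds). Time passes only in rows, so rows that repeat a pose let the fingers close. It gives the time, the measured TCP pose, the force, the opening and the grip force at its end, in the units of the state.
- r.sense(): the state, without advancing time (a new reading comes with each control period).
- r.grab_frame(name): name is "scene" or "top" or "wrist"; returns the picture (384x512x3 uint8, red, green, blue); there is no depth.
- r.camera_info(name): a dict with "K" (3x3 intrinsics, pixels), "rvec" (rotation vector, rad) and "tvec" (3), from world to camera coordinates, as OpenCV has them; the wrist camera has in their place "mount" (4x4, takes a point from camera to tool coordinates, whose origin is the TCP and whose axes are the flange's). Camera axes: x right, y down, z forward; pixel columns grow to the right and rows downward; lengths in mm; the calibration is good to about 2 mm. A picture is of the moment at which its call begins: read the wrist's pose just before it. camera_info takes no time and is no camera call.
- r.sign_off(): hands the job in; it is judged then, once.
The state is a dict: "clock": time; "qpos": joint angles; "qvel": joint speeds; "joint_efforts": joint torques, N m; "eef_pos": TCP position; "tcp_rot": TCP orientation; "contact_force": force on the tool from outside, world axes, zero at the start; "wrist_torque": the same for the moment, N m; "opening": opening from 0.0 (shut) to 1.0 (fully open); "grasp_force": force on a finger pad.
Only numpy, scipy, OpenCV 4.12 (cv2) and the standard library are available. Lean on these libraries where they do the work, as an engineer would, in place of code of your own. Each camera call takes 0.05 s, during which the arm holds its last target. There are 200 camera calls.

## Working session

There is one attempt and no reset: what is moved stays moved. The work goes in short steps, Python scripts to look and compute and a shell command to move; the robot and the scene stay as the last step left them, time stands still between calls to the robot, and variables do not carry over. Pictures are saved under pics/ and viewed, at most 10 in all, crops included, and the job is handed in when it is done.

```bash
mkdir -p pics; python3 - <<'E'
from rig import r
import cv2
for n in("scene","top"):
    im=r.grab_frame(n); cv2.imwrite(f"pics/{n}0.png",im[:,:,::-1]); c=r.camera_info(n); print(n,c)
print(r.camera_info("wrist")); s=r.sense(); print(s)
a=cv2.imread("pics/scene0.png");b=cv2.imread("pics/top0.png")
E
```

```text
scene {'K': array([[475.43142377,   0.        , 254.11375694],
       [  0.        , 475.43142377, 193.72184745],
       [  0.        ,   0.        ,   1.        ]]), 'rvec': array([ 1.08815614,  2.27511445, -1.14106521]), 'tvec': array([ 320.24330472, -201.45317853, 1444.34192982])}
top {'K': array([[390.72225985,   0.        , 258.84256155],
       [  0.        , 390.72225985, 181.52380658],
       [  0.        ,   0.        ,   1.        ]]), 'rvec': array([ 2.23171091, -2.17158479,  0.0955399 ]), 'tvec': array([ 34.23000306, 568.26025551, 780.20854368])}
{'K': array([[310.94724575,   0.        , 255.21784455],
       [  0.        , 310.94724575, 189.46856061],
       [  0.        ,   0.        ,   1.        ]]), 'mount': array([[ 2.89326307e-04, -9.53633341e-01, -3.00970708e-01,
         7.66311109e+01],
       [ 9.99999952e-01,  3.09659835e-04, -1.98545925e-05,
        -6.93558106e-01],
       [ 1.12132541e-04, -3.00970688e-01,  9.53633385e-01,
        -1.42132761e+02],
       [ 0.00000000e+00,  0.00000000e+00,  0.00000000e+00,
         1.00000000e+00]])}
{'clock': 0.1, 'qpos': array([ 1.20663655e+00,  3.53599448e-01,  1.63406575e+00,  9.48696634e-06,
        1.15520783e+00, -2.39566343e-03]), 'qvel': array([-0.00040079, -0.00058368,  0.00096951, -0.00063841,  0.00209972,
       -0.00086531]), 'joint_efforts': array([ 2.39693094e-03, -6.06358337e+01, -3.42818034e+01,  1.02556160e-04,
        3.88230023e-03,  3.30940838e-05]), 'eef_pos': array([221.04269635, 584.14173923, 230.6213554 ]), 'tcp_rot': array([-3.14031231e+00, -1.17418273e-05,  2.77982470e+00]), 'contact_force': array([-0.89643865, -0.58477928, -0.467386  ]), 'wrist_torque': array([-0.02600093,  0.03124576, -0.04768612]), 'grasp_force': 0.0, 'opening': 0.9999798588915515}
```

View pics/scene0.png

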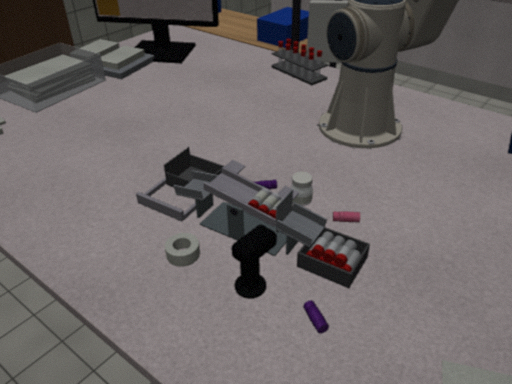

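View pics/top0.png

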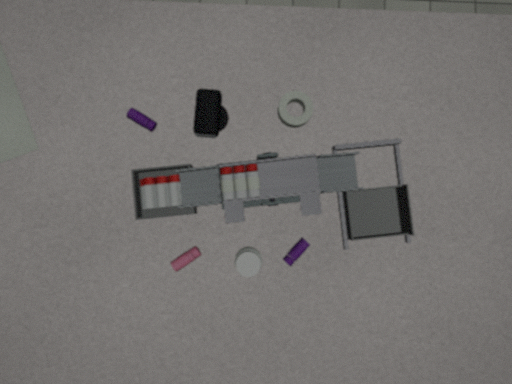

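The scene picture shows the sorter with its open chute and bay to the left: tray about (195,175), jar (301,187), roll (182,249), scanner (250,260). In the top view the empty tray is at (377,212), the open bay stop at about (365,144), the raised tab at (311,204), its lowered twin at (234,211), the jar at (248,262), and purple distractors at (296,251) and (141,119), with pink at (186,259).
Possible mix-ups: the full tray (165,190) vs the empty tray (377,212), and the twin tab (234,211) vs the raised tab (311,204). I choose the empty tray and the -y tab, and check both in a crop.

```bash
python3 - <<'E'
import cv2
a=cv2.imread("pics/top0.png")[130:260,210:430]
a=cv2.convertScaleAbs(a,alpha=1.5)
cv2.imwrite("pics/crop0.png",cv2.resize(a,None,fx=3.6,fy=3.6,interpolation=cv2.INTER_CUBIC))
E
cat > h.py <<'E'
import numpy as np,cv2
from rig import r
def ray(n,uv,z):
    c=r.camera_info(n);R=cv2.Rodrigues(c["rvec"])[0];o=-R.T@c["tvec"]
    d=R.T@np.linalg.solve(c["K"],[uv[0],uv[1],1]);return o+d*(z-o[2])/d[2]
def px(n,p):
    c=r.camera_info(n);return cv2.projectPoints(np.array(p,float).reshape(-1,3),c["rvec"],c["tvec"],c["K"],None)[0][:,0]
E
```

```text
(no output)
```

View pics/crop0.png

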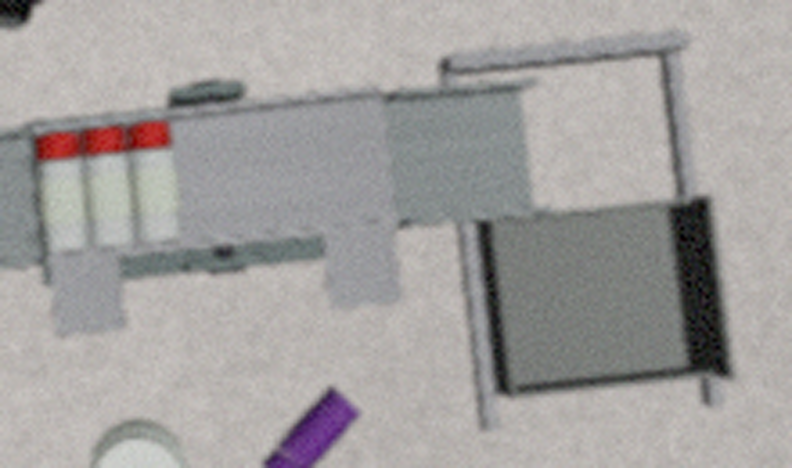

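The crop confirms the empty tray (near wall edge from (508,393) to (690,375)), the raised tab at (362,265) without vials, and the vials at the +y half by the shutter. Rail ends are at (488,428) and (713,402), and the stop's near edge runs (448,72)–(668,50).

```bash
cat >> h.py <<'E'
def c(x,y): return (210+x/3.6,130+y/3.6)
E
python3 - <<'E'
from h import *
np.set_printoptions(precision=1,suppress=True)
P={k:ray("top",c(*p),z) for k,(p,z) in dict(cheekF=((207,93),94),cheekN=((222,255),94),railL=((488,428),14),railR=((713,402),14),
 stopL=((448,72),30),stopR=((672,50),30),trayL=((508,393),40),trayR=((690,375),40),trayFL=((483,222),40),
 tabNL=((332,307),114.5),tabNR=((398,300),110),tabmid=((362,267),115),twin=((90,292),94)).items()}
for k,v in P.items(): print(k,v)
O=(P["cheekF"]+P["cheekN"])/2; O[2]=0
rm=(P["railL"]+P["railR"])/2; sm=(P["stopL"]+P["stopR"])/2
d=sm-rm; yaw=np.arctan2(d[1],d[0]); print("yaw rails",yaw, "len(205)",np.hypot(*d[:2]))
e=P["railL"]-P["railR"]; print("yaw ends",np.arctan2(-e[0],e[1]))
e=P["trayL"]-P["trayR"]; print("yaw tray",np.arctan2(-e[0],e[1]))
e=P["tabmid"]-P["twin"];print("yaw tabs",np.arctan2(e[0],-e[1]))
for name,y in(("rails",yaw),):
  R=np.array([[np.cos(y),-np.sin(y),0],[np.sin(y),np.cos(y),0],[0,0,1]])
  print("O from cheeks",O,"from rails",rm-R@[-155,-210,14],"stop",sm-R@[50,-210,30],"tab",P["tabmid"]-R@[-54,-70,115])
  Oa=(rm-R@[-155,-210,14]+sm-R@[50,-210,30]+P["tabmid"]-R@[-54,-70,115])/3;print(Oa)
  for k,v in P.items(): print(k,R.T@(v-Oa))
E
```

```text
cheekF [610.4  36.8  94. ]
cheekN [527.4  27.1  94. ]
railL [ 434.7 -130.7   14. ]
railR [ 452.5 -259.3   14. ]
stopL [ 634.6 -101.5   30. ]
stopR [ 651.  -228.8   30. ]
trayL [ 456.7 -135.    40. ]
trayR [ 469.1 -235.8   40. ]
trayFL [ 550.2 -120.    40. ]
tabNL [502.8 -27.  114.5]
tabNR [507.1 -60.7 110. ]
tabmid [523.  -41.5 115. ]
twin [506.8  93.8  94. ]
yaw rails 0.14887176744908068 len(205) 201.44087854364795
yaw ends 0.13695183095202398
yaw tray 0.12148324688584795
yaw tabs 0.11935822850248647
O from cheeks [568.9  31.9   0. ] from rails [565.7  35.6   0. ] stop [562.2  35.1   0. ] tab [566.1  35.7   0. ]
[564.7  35.5   0. ]
cheekF [45.4 -5.5 94. ]
cheekN [-38.1  -2.8  94. ]
railL [-153.1 -145.1   14. ]
railR [-154.7 -274.9   14. ]
stopL [  48.9 -145.9   30. ]
stopR [  46.2 -274.2   30. ]
trayL [-132.  -152.6   40. ]
trayR [-134.8 -254.1   40. ]
trayFL [ -37.3 -151.6   40. ]
tabNL [-70.4 -52.6 114.5]
tabNR [-71.2 -86.5 110. ]
tabmid [-52.6 -70.  115. ]
twin [-48.6  66.3  94. ]
```

```bash
cat >> h.py <<'E'
from scipy.spatial.transform import Rotation as Ro
O=np.array([567.3,35,0]);Y=.132;RS=Ro.from_euler('z',Y)
def W(p): return O+RS.apply(p)
def S(p): return RS.inv().apply(np.array(p)-O)
def go(p,yaw=np.pi+Y):
    s=r.sense();T=Ro.from_euler('xyz',s["tcp_rot"]);D=Ro.from_euler('xyz',[np.pi,0,yaw])
    print("shift",np.round(T.inv().apply(W(p)-s["eef_pos"])/200,4),"turn",np.round((T.inv()*D).as_rotvec()/np.pi,4))
def st():
    s=r.sense();print("t",round(s["clock"],2),"S",np.round(S(s["eef_pos"]),1),"rot",np.round(s["tcp_rot"],3),"F",np.round(s["contact_force"],1),"op",round(s["opening"],2))
E
python3 -c "
from h import *
go([-170,-210,200]);print(px('top',[W([0,-210,0]),W([-50,-210,40])]),S(ray('top',(248,263),68)))"
```

```text
shift [-2.3402 -3.2825  0.1573] turn [-4.000e-04 -1.000e-04 -1.572e-01]
[[364.9485215  171.79056929]
 [373.94269456 194.93044159]] [-152.07440469   52.78162192   68.        ]
```

```bash
python3 -m inch '[[[-0.58,-0.82,0.04,0,0,0],[-0.58,-0.82,0.04,0,0,0],[-0.58,-0.82,0.04,0,0,0],[-0.58,-0.82,0.04,0,0,0],[-0.58,-0.82,0.04,0,0,0],[-0.58,-0.82,0.04,0,0,0]]]' -1 20
python3 -m inch '[[[-0.58,-0.82,0.04,0,0,0],[-0.58,-0.82,0.04,0,0,0],[-0.58,-0.82,0.04,0,0,0],[-0.58,-0.82,0.04,0,0,0],[-0.58,-0.82,0.04,0,0,0],[-0.58,-0.82,0.04,0,0,0]]]'
python3 -m inch '[[[-0.58,-0.82,0.04,0,0,0],[-0.58,-0.82,0.04,0,0,0],[-0.58,-0.82,0.04,0,0,0],[-0.58,-0.82,0.04,0,0,0],[-0.58,-0.82,0.04,0,0,0],[-0.58,-0.82,0.04,0,0,0]]]'
python3 -m inch '[[[-0.58,-0.82,0.04,0,0,-0.157],[-0.58,-0.82,0.04,0,0,-0.157],[-0.58,-0.82,0.04,0,0,-0.157],[-0.58,-0.82,0.04,0,0,-0.157],[-0.58,-0.82,0.04,0,0,-0.157],[-0.58,-0.82,0.04,0,0,-0.157],[-0.58,-0.82,0.04,0,0,-0.157]]]'
python3 -c "
from h import *
st();go([-170,-210,22])
im=r.grab_frame('wrist');cv2.imwrite('pics/w1.png',im[:,:,::-1])"
```

```text
clock: 0.6
eef_pos: [271.5, 384.2, 222.3]
tcp_rot: [-3.137, 0.0, 2.778]
contact_force: [-0.7, 0.3, -0.7]
opening: 0.143
grasp_force: 0.0
clock: 1.1
eef_pos: [322.2, 190.9, 214.8]
tcp_rot: [-3.139, 0.0, 2.776]
contact_force: [0.7, 0.5, 0.1]
opening: 0.002
grasp_force: 0.0
clock: 1.6
eef_pos: [374.0, -3.1, 207.4]
tcp_rot: [-3.141, 0.002, 2.775]
contact_force: [-1.1, 0.2, 0.3]
opening: 0.003
grasp_force: 0.0
clock: 2.18
eef_pos: [424.8, -196.2, 199.1]
tcp_rot: [-3.14, 0.001, -3.012]
contact_force: [0.0, 0.7, 0.5]
opening: 0.001
grasp_force: 0.0
t 2.18 S [-171.7 -210.4  199.1] rot [-3.140e+00  1.000e-03 -3.012e+00] F [0.  0.7 0.5] op 0.0
shift [-0.0077  0.0032  0.8857] turn [-0.0004  0.0003 -0.0008]
```

View pics/w1.png

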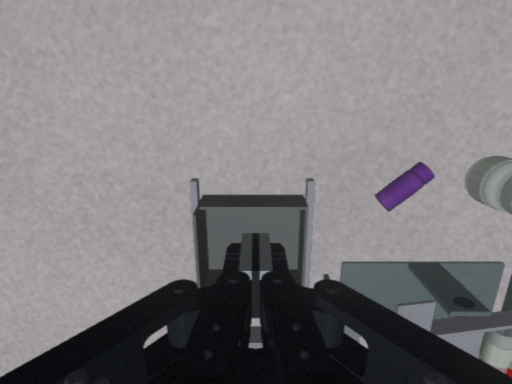

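The wrist view shows the tray square between the rails (u 195–310, centre 252), near wall strip at v 195–207; the tool is aligned and the purple vial (405,186) is well clear.

```bash
python3 - <<'E'
from h import *
s=r.sense();c=r.camera_info("wrist");T=np.eye(4);T[:3,:3]=Ro.from_euler('xyz',s["tcp_rot"]).as_matrix();T[:3,3]=s["eef_pos"]
M=T@c["mount"]
def wr(uv,z):
    d=M[:3,:3]@np.linalg.solve(c["K"],[*uv,1]);return S(M[:3,3]+d*(z-M[2,3])/d[2])
print(wr((252,195),0),wr((252,207),40),wr((193,180),14),wr((310,180),14))
E
python3 -m inch '[[[-0.005,0,0.2,0,0,0],[-0.005,0,0.4,0,0,0],[-0.005,0,0.6,0,0,0],[-0.005,0,0.75,0,0,0],[-0.005,0,0.885,0,0,0],[-0.005,0,0.885,0,0,0]]]'
```

```text
[-135.1599953  -212.91807839    0.        ] [-135.48066693 -212.52477589   40.        ] [-157.32294123 -277.10053457   14.        ] [-156.93834018 -149.28408231   14.        ]
clock: 2.73
eef_pos: [420.9, -190.1, 18.3]
tcp_rot: [3.137, -0.007, -3.009]
contact_force: [-2.2, -0.4, 0.3]
opening: 0.0
grasp_force: 0.0
```

```bash
python3 -m inch '[[[-0.04,0.01,0,0,0,0],[-0.08,0.01,0,0,0,0],[-0.1,0.01,0,0,0,0],[-0.12,0.01,0,0,0,0],[-0.14,0.01,0,0,0,0],[-0.16,0.01,0,0,0,0],[-0.18,0.01,0,0,0,0],[-0.2,0.01,0,0,0,0]]]'; python3 -c "
from h import *
st()"
python3 -m inch '[[[-0.025,0,0,0,0,0],[-0.05,0,0,0,0,0],[-0.075,0,0,0,0,0],[-0.1,0,0,0,0,0],[-0.125,0,0,0,0,0],[-0.15,0,0,0,0,0],[-0.175,0,0,0,0,0],[-0.2,0,0,0,0,0]]]';  python3 -c "
from h import *
st();go([-61,-211,22]);im=r.grab_frame('top');cv2.imwrite('pics/t2.png',cv2.resize(im[110:260,210:430,::-1],None,fx=3.6,fy=3.6,interpolation=cv2.INTER_CUBIC))"
```

```text
clock: 3.4
eef_pos: [463.4, -185.8, 22.5]
tcp_rot: [3.141, -0.0, -3.01]
contact_force: [-2.5, 0.1, 2.7]
opening: -0.002
grasp_force: 1.6
t 3.4 S [-132.1 -205.2   22.5] rot [ 3.141 -0.    -3.01 ] F [-2.5  0.1  2.7] op -0.0
clock: 4.07
eef_pos: [503.5, -180.5, 22.2]
tcp_rot: [3.142, -0.0, -3.01]
contact_force: [-4.3, -0.3, 0.2]
opening: -0.004
grasp_force: 1.6
t 4.07 S [ -91.6 -205.2   22.2] rot [ 3.142 -0.    -3.01 ] F [-4.3 -0.3  0.2] op -0.0
shift [-0.1531 -0.0288  0.0011] turn [ 0.     -0.     -0.0002]
```

View pics/t2.png

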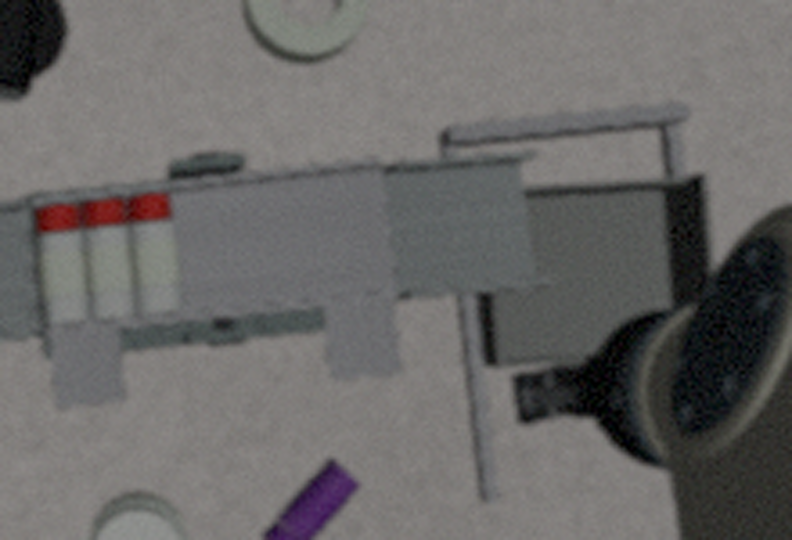

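The tray's far wall at about (590,185) is moving squarely towards the stop at (560,135). I keep pushing slowly until the force rises.

```bash
python3 -m inch '[[[-0.02,0,0,0,0,0],[-0.04,0,0,0,0,0],[-0.06,0,0,0,0,0],[-0.08,0,0,0,0,0],[-0.1,0,0,0,0,0],[-0.115,0,0,0,0,0],[-0.125,0,0,0,0,0],[-0.13,0,0,0,0,0]]]'; python3 -c "
from h import *
st()"
python3 -m inch '[[[-0.01,0,0,0,0,0],[-0.015,0,0,0,0,0],[-0.02,0,0,0,0,0]]]';  python3 -c "
from h import *
st()"
```

```text
clock: 4.78
eef_pos: [529.2, -177.2, 22.3]
tcp_rot: [-3.141, 0.0, -3.01]
contact_force: [-2.4, -0.2, 0.4]
opening: 0.005
grasp_force: 1.2
t 4.78 S [ -65.7 -205.3   22.3] rot [-3.141  0.    -3.01 ] F [-2.4 -0.2  0.4] op 0.0
clock: 5.03
eef_pos: [531.8, -176.8, 22.2]
tcp_rot: [3.141, -0.002, -3.01]
contact_force: [-9.5, -3.5, 6.2]
opening: -0.003
grasp_force: 4.9
t 5.03 S [ -63.1 -205.3   22.2] rot [ 3.141e+00 -2.000e-03 -3.010e+00] F [-9.5 -3.5  6.2] op -0.0
```

```bash
python3 -m inch '[[[-0.005,0,0,0,0,0],[-0.01,0,0,0,0,0],[-0.01,0,0,0,0,0]]]';  python3 -c "
from h import *
st()
im=r.grab_frame('scene');cv2.imwrite('pics/s3.png',cv2.resize(im[130:270,120:320,::-1],None,fx=4,fy=4,interpolation=cv2.INTER_CUBIC))"
```

```text
clock: 5.28
eef_pos: [531.8, -176.7, 22.0]
tcp_rot: [3.141, -0.005, -3.01]
contact_force: [-13.4, -5.5, 8.5]
opening: 0.005
grasp_force: 6.7
t 5.28 S [ -63.  -205.2   22. ] rot [ 3.141 -0.005 -3.01 ] F [-13.4  -5.5   8.5] op 0.01
```

View pics/s3.png

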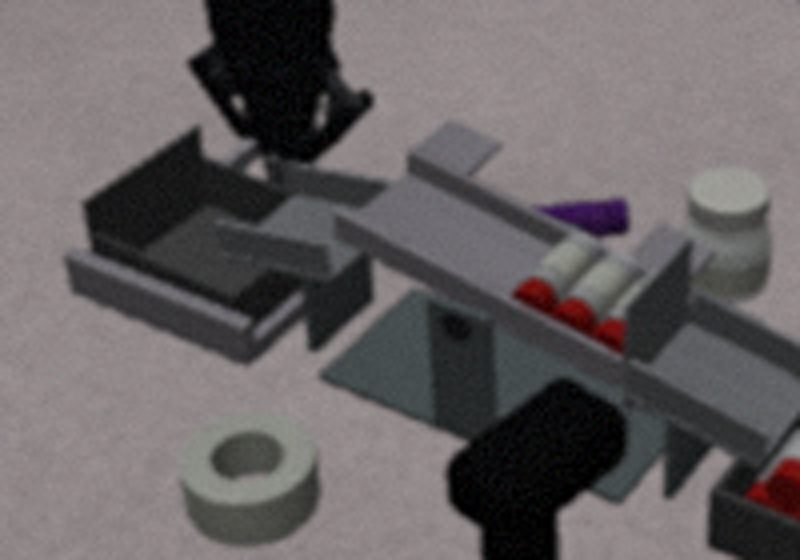

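The scene view shows the tray's far wall resting along the end stop (about (160,305)), vials unmoved on the gate. Force rose with no further travel, so it is home. Now back off, rise, and move over the raised tab.

```bash
python3 -m inch '[[[0.03,0,0,0,0,0],[0.08,0,0,0,0,0],[0.15,0,0,0,0,0],[0.15,0,-0.2,0,0,0],[0.15,0,-0.4,0,0,0],[0.15,0,-0.6,0,0,0],[0.15,0,-0.69,0,0,0],[0.15,0,-0.69,0,0,0]]]';  python3 -c "
from h import *
st();go([-59,-71,135])
im=r.grab_frame('top');cv2.imwrite('pics/t4.png',cv2.resize(im[110:260,210:430,::-1],None,fx=3.6,fy=3.6,interpolation=cv2.INTER_CUBIC))"
```

```text
clock: 6.0
eef_pos: [507.9, -181.5, 165.3]
tcp_rot: [-3.137, 0.008, -3.01]
contact_force: [1.3, 0.3, -0.3]
opening: -0.002
grasp_force: 0.0
t 6.0 S [ -87.4 -206.8  165.3] rot [-3.137  0.008 -3.01 ] F [ 1.3  0.3 -0.3] op -0.0
shift [-0.1402  0.6797  0.1499] turn [-0.0013  0.0027 -0.0002]
```

View pics/t4.png

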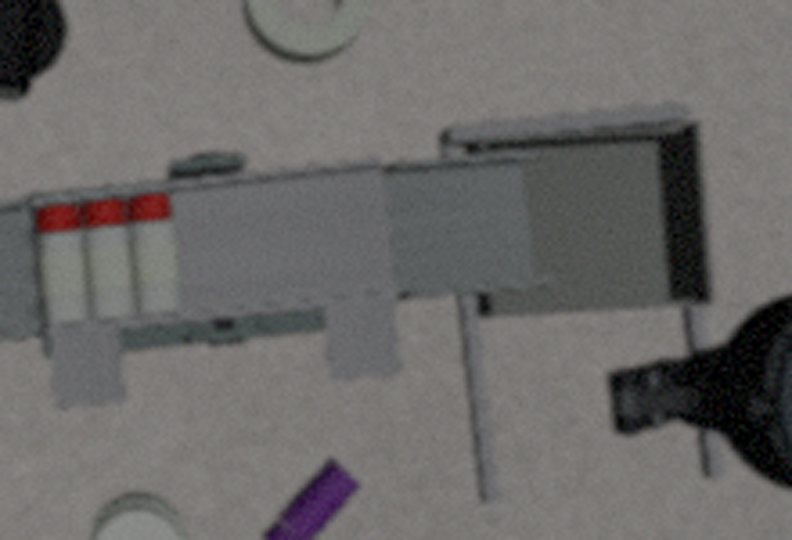

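The tray sits against the stop (its far edge (560,140) touches the stop strip) and stayed there. The tab is at (362,335).

```bash
python3 -m inch '[[[-0.04,0.2,0,0,0,0],[-0.08,0.4,0,0,0,0],[-0.12,0.6,0,0,0,0],[-0.14,0.68,0.05,0,0,0],[-0.14,0.68,0.12,0,0,0],[-0.14,0.68,0.15,0,0,0],[-0.14,0.68,0.15,0,0,0]]]';  python3 -c "
from h import *
st();go([-59,-71,93])
im=r.grab_frame('wrist');cv2.imwrite('pics/w5.png',im[:,:,::-1])"
```

```text
clock: 6.63
eef_pos: [513.0, -41.6, 127.8]
tcp_rot: [3.141, -0.004, -3.01]
contact_force: [-0.3, 0.1, -0.4]
opening: 0.001
grasp_force: 0.0
t 6.63 S [-63.9 -68.8 127.8] rot [ 3.141 -0.004 -3.01 ] F [-0.3  0.1 -0.4] op 0.0
shift [-0.0251 -0.0112  0.1739] turn [ 0.0003 -0.0014  0.    ]
```

View pics/w5.png

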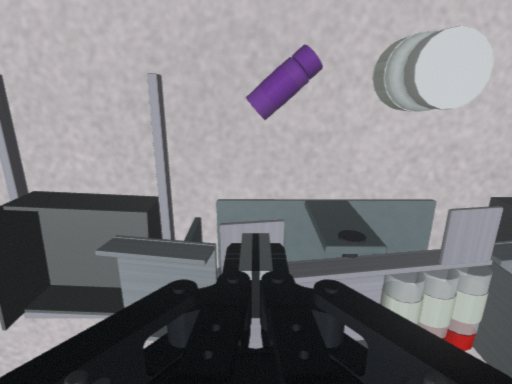

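The wrist view shows the shut fingertip (u 240–272, edge v 235) centred over the tab (u 220–284, near edge v 222), off the trough wall. I press.

```bash
python3 -m inch '[[[-0.01,-0.005,0.03,0,0,0],[-0.01,-0.005,0.06,0,0,0],[-0.01,-0.005,0.08,0,0,0],[-0.01,-0.005,0.1,0,0,0],[-0.01,-0.005,0.12,0,0,0],[-0.01,-0.005,0.14,0,0,0],[-0.01,-0.005,0.155,0,0,0],[-0.01,-0.005,0.165,0,0,0]]]';  python3 -c "
from h import *
st()"
python3 -m inch '[[[0,0,0.005,0,0,0],[0,0,0.01,0,0,0],[0,0,0.015,0,0,0],[0,0,0.02,0,0,0],[0,0,0.02,0,0,0]]]';  python3 -c "
from h import *
st()"
```

```text
clock: 7.35
eef_pos: [517.0, -42.7, 96.9]
tcp_rot: [-3.142, -0.0, -3.01]
contact_force: [-0.1, -1.9, 0.7]
opening: -0.003
grasp_force: 0.9
t 7.35 S [-60.1 -70.4  96.9] rot [-3.142 -0.    -3.01 ] F [-0.1 -1.9  0.7] op -0.0
clock: 7.77
eef_pos: [517.1, -42.6, 94.3]
tcp_rot: [-3.142, 0.0, -3.01]
contact_force: [-4.1, -1.5, 14.6]
opening: 0.001
grasp_force: 6.9
t 7.77 S [-59.9 -70.3  94.3] rot [-3.142  0.    -3.01 ] F [-4.1 -1.5 14.6] op 0.0
```

The end stop is felt at 94 mm with 15 N. Retract and look.

```bash
python3 -m inch '[[[0,0,-0.02,0,0,0],[0,0,-0.1,0,0,0],[0,0,-0.3,0,0,0],[0.1,0,-0.5,0,0,0],[0.3,0,-0.7,0,0,0],[0.5,0,-0.7,0,0,0],[0.5,0,-0.7,0,0,0],[0.5,0,-0.7,0,0,0]]]'; python3 -m inch '[[[0,0,0,0,0,0],[0,0,0,0,0,0],[0,0,0,0,0,0],[0,0,0,0,0,0],[0,0,0,0,0,0],[0,0,0,0,0,0],[0,0,0,0,0,0],[0,0,0,0,0,0]]]'; python3 -c "
from h import *
st()
a=r.grab_frame('top')[80:290,120:430];b=r.grab_frame('scene')[130:290,120:380]
a=cv2.resize(a,(480,325));b=cv2.resize(b,(480,295));b=cv2.copyMakeBorder(b,0,30,0,0,0)
f=lambda x:cv2.resize(x,None,fx=1,fy=1)
o=np.vstack([a[:,:,::-1],b[:295,:,::-1]])[:600]
cv2.imwrite('pics/c6.png',o)"
```

```text
clock: 8.43
eef_pos: [415.4, -55.7, 234.1]
tcp_rot: [-3.142, 0.001, -3.011]
contact_force: [-0.1, 0.6, 0.1]
opening: -0.0
grasp_force: 0.0
clock: 9.1
eef_pos: [418.0, -55.7, 233.1]
tcp_rot: [3.142, -0.0, -3.01]
contact_force: [0.7, -0.4, -0.7]
opening: -0.001
grasp_force: 0.0
t 9.1 S [-159.9  -70.2  233.1] rot [ 3.142 -0.    -3.01 ] F [ 0.7 -0.4 -0.7] op -0.0
```

View pics/c6.png

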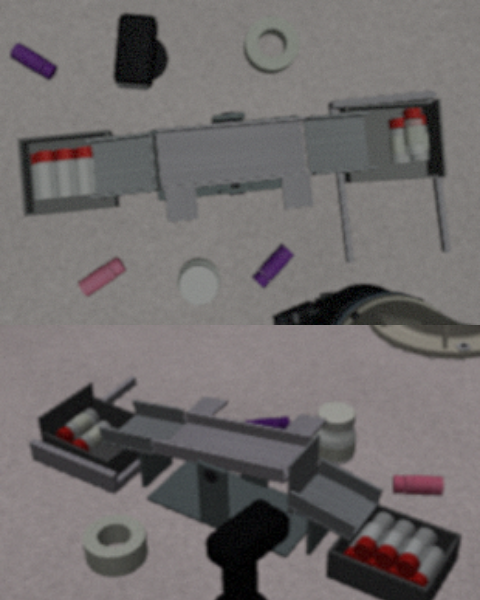

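The vials have left the gate, which is fully over. In the top view two vials show in the tray at (398,140) and (415,130), with the third probably under one of them. One zoomed composite will check this.

```bash
python3 -m inch '[[[0,-0.5,0,0,0,0],[0,-0.5,0,0,0,0],[0,-0.5,0,0,0,0],[0,-0.5,0,0,0,0],[0,-0.5,0,0,0,0],[0,-0.5,0,0,0,0],[0,-0.5,0,0,0,0],[0,-0.5,0,0,0,0]]]'; python3 -c "
from h import *
st()
a=r.grab_frame('top')[135:205,325:415];b=r.grab_frame('scene')[145:215,130:220];w=r.grab_frame('wrist')[170:384,120:400]
I=cv2.INTER_CUBIC
g=lambda x:cv2.convertScaleAbs(x,alpha=1.6)
a=cv2.resize(a,(400,300),interpolation=I);b=cv2.resize(b,(400,300),interpolation=I);w=cv2.resize(w,(392,300));w=cv2.copyMakeBorder(w,0,0,0,408,0)
cv2.imwrite('pics/c7.png',g(np.vstack([np.hstack([a,b]),w]))[:,:,::-1])"
```

```text
clock: 9.87
eef_pos: [430.9, -154.0, 233.3]
tcp_rot: [3.141, -0.0, -3.009]
contact_force: [-0.0, 0.2, 0.2]
opening: -0.002
grasp_force: 0.0
t 9.87 S [-160.1 -169.4  233.3] rot [ 3.141 -0.    -3.009] F [-0.   0.2  0.2] op -0.0
```

View pics/c7.png

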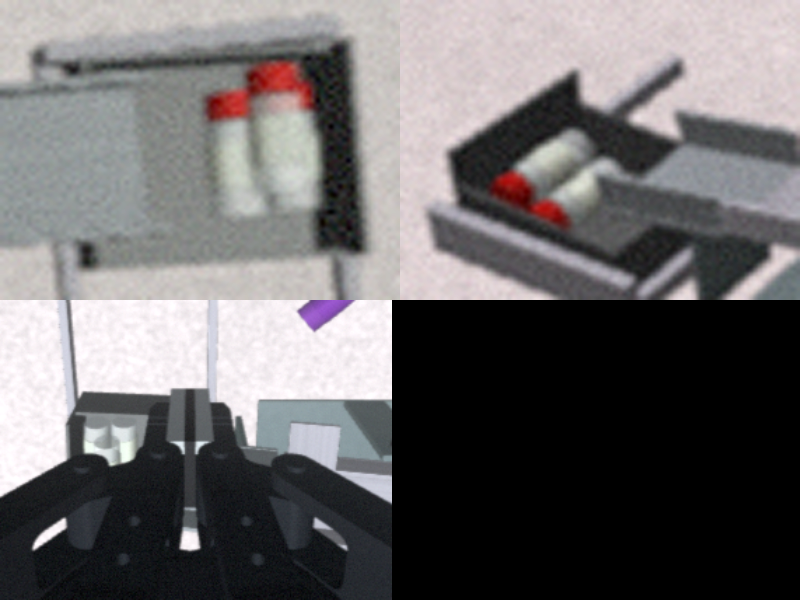

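All three vials are in the tray. Two lie on its floor and one rests on top of them: the third red cap shows at (305,95), and three vial ends show in the wrist view at (85–135,425–450). The tray is against the stop.

```bash
python3 -c "
from rig import r
print(r.sign_off())"
```

```text
the job is handed in; nothing more can be done
None
```

The job is handed in at about 10 s of the 43 s: the tray is home against its stop, the gate is rocked fully over, and all three vials are in the tray (two on its floor, the third resting on top of them); the jar, label roll and scanner were not touched.

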